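# Ready the recipe stand and hold its frame upright

### The job

Slide the recipe stand's clear splash guard fully open along its track, then flip the folded-up kickstand on the back of the frame over its centre so that it swings all the way down. Then grip the leaning frame, bring it upright without letting it tip past upright onto the kickstand, and keep gripping it there: the program finishes while the gripper holds the frame upright. Leave the other things on the counter alone.

Things in the scene. Friction and masses are not known exactly. Their poses are not given: they have to be found in the camera images.
- stand: recipe stand: dark wooden board, fixed on the counter. Origin at counter level under the middle of the frame; x along the board and the frame's lower edge, y to the kickstand side, z up. Board top at z 18 mm; board spans x -120..210, y -92..176 mm. Behind the frame, at y -68 mm, stands a steel wire rest (8 mm bar, top at z 136 mm, x -74..74)
- frame: wooden picture frame, 200 mm wide (x), 18 mm thick (y -9..9), z from 8 to 215 mm, about 0.6 kg, hinged on the board. Origin mid-width on its hinge line, which runs along the stand's x at stand y 0, z 35 mm; z up the frame, y out of its back to the kickstand. Starts leaning 0.45 rad from upright towards stand -y, on the rest. Swings freely: let go upright, it tips over
- frame_top (a point): middle of the frame's upper edge, 215 mm from the hinge line, on a rail 26 mm tall and 18 mm thick. If the frame tips past upright, it falls until the kickstand's foot meets the board, about 0.16 rad past upright
- leg (a joint): angle (rad) of the kickstand, a steel rod 12 mm thick hinged on the frame's back about the frame's x; 0 = folded up along the frame, grows as it swings out to stand +y; 2.3 = fully down at its stop. Turns easily: gravity keeps it folded until it passes vertical (0.45 rad while the frame leans on its rest), then it falls out and down by itself. A shut guard stops it near level
- leg_hub (a point): kickstand's hinge, at frame (0, 20, 125) mm
- leg_foot (a point): centre of the kickstand's 18 mm rubber ball foot, 165 mm from its hinge; folded up, it stands 75 mm beyond the frame's upper edge
- guard (a joint): position (m) of the splash guard, a clear upright panel in an aluminium rim, 110 mm long, 8 mm thick, upper edge 147 mm above the counter, in a track along stand x at stand y 75 mm; 0 = shut, in front of the kickstand; grows towards stand +x; 0.13 = fully open at its stop. Sliding takes about 2 N
- guard_tab (a point): middle of the upper edge of the guard's aluminium grip tab, 182 mm above the counter; the tab stands on the middle of the guard's upper edge (stand x = joint value): 36 mm long (stand x), 10 mm thick (stand y), 35 mm tall
- spice_jar: glass spice jar with a steel cap, 48 mm across, 85 mm tall, origin under its middle; stays where it is
- tin: steel food tin, 66 mm across, 80 mm tall, origin under its middle; stays where it is
- mug: white mug, 72 mm across, 85 mm tall, origin under its middle; stays where it is
- spoon: wooden spoon lying flat, 220 mm long, origin under its middle; stays where it is

How it is judged (in metres and radians):
On the way, in this order (a step that is already met when the one before it is completed fails the run):
1. the splash guard is slid fully open (value of joint guard above 0.11 m), for 0.2 s.
2. the kickstand is all the way down, the guard still open (value of joint guard above 0.11 m and value of joint leg above 2.2 rad), for 0.2 s.
3. the frame is gripped and upright (angle between frame's own z axis and vertical below 0.07 rad and contact force between the fingers and frame above 3 N), for 0.2 s.
At the end, for the whole second after the job is handed in: The gripper is holding the frame (more than 3 N) within 0.07 rad (4 degrees) of upright and still, the kickstand is down (joint above 2.2 rad) and the guard open (joint above 0.11 m) (all of step 2 and all of step 3 and angular speed of frame below 0.15 rad/s); the arm keeps its last pose, push and grip.
It fails at once if the frame tips past upright onto its kickstand (y of frame_top in the frame of stand above 0.03 m).
It fails at once if another thing on the counter is knocked or moved by 30 mm (distance of any of spice_jar, tin, mug, spoon from where it was at the start of the episode above 0.03 m).
It also fails if it takes over 58 s, if anything falls off the work surface, if the arm or the gripper's body presses on something with over 40 N, if the wrist force passes 120 N, or if a joint passes its speed limit or range.

### The arm

A 6-joint arm with a two-finger parallel gripper is mounted at the origin on the work surface. World frame = base frame: x ahead of the robot, y to its left, z up, the work surface at z = 0. Lengths are in m, angles in degrees, forces in N, time in s.
With the tool pointing down it reaches from about 0.3 to 0.75 m from the base axis. Payload 8.5 kg.
Tool frame: the origin (TCP) lies at the very end of the fingers, on their centre line; the grasp point (between the pads) lies 19 mm behind it (env.hold_point_z is the distance from the TCP to the grasp point, in m); z points along the fingers, y is the line along which they close (so a half turn about z gives the same grasp; the last joint's range is limited). The gripper opens to 85 mm and grips with 20 to 120 N. Pads are 22 mm wide; open, the fingers measure 114 mm over their backs; the gripper's body (76 mm by 85 mm) begins 54 mm behind the grasp point. The pads swing forward as they close: fully open they stand 13 mm farther back than shut.
Start: joints at [55.101, 21.807, 74.336, -0, 83.858, -12.336], TCP at [0.211, 0.508, 0.231] pointing down, gripper open.
Joint ranges: [-178.18, 178.18], [-50.72, 133.34], [12.68, 142.11], [-81.47, 261.47], [9.98, 163.14], [-165.26, 165.26]. Speed limits (degrees/s): [136.94, 136.94, 180, 180, 180, 180].

### API

Orientations are given as a 3x3 rotation matrix whose columns are the frame's x, y, z axes.
In Python, from rig import env, optics gives the robot as it stands.
- The arm moves only by the shell command python3 -m jog 'ROWS' [OPENING] [FORCE]. ROWS is JSON, a list of rows, each an object with "linear": the shift along the tool's x, y, z in units of 40 mm (1.0 is 40 mm), a list of three; "roll": the turn about the tool's z in units of 5 degrees (1.0 is 5 degrees). A call has 1 to 12 rows; each row shifts and turns the commanded pose from where the row before left it, along the tool's axes as they then stand; what a row does not reach is not made up. A row lasts 1/12 s, in which the tool goes at most 41.7 mm and 7.16 degrees, less where a joint would pass 70% of its speed; a pose out of reach is approached as far as the arm can. A call is refused whole if a number of a shift passes 1 or a number of a turn 1, either way. A call with a gripper value outside its range is refused whole. OPENING is the opening, from -1 (shut) to 1 (fully open), set as the call begins (- or left out, the last holds). The fingers move at their own pace and stop on an object; FORCE is the grip in N (left out, the last holds). Time passes only in rows, so rows that do not move let the fingers close. It gives the time, the measured TCP pose, the force, the opening and the grip force at its end, in the units of the state.
- env.observe(): the state, without advancing time (a new reading comes with each control period).
- optics.get_image(name): name is "scene" or "top" or "wrist"; returns the picture (384x512x3 uint8, red, green, blue); there is no depth.
- optics.calibration(name): a dict with "fov_y" (degrees; the focal length in pixels is half the picture's height over the tangent of half this angle, whatever the lens; pixels are square), "cx", "cy" (the principal point, pixels), "D" ([k1, k2, p1, p2, k3] as OpenCV has them; the pictures are not rectified), "T" (4x4, takes a point from camera to world coordinates). Camera axes: x right, y down, z forward; pixel columns grow to the right and rows downward; lengths in m; the calibration is good to about 2 mm. A picture is of the moment at which its call begins: read the wrist's pose just before it. calibration takes no time and is no camera call; for the wrist camera it gives the pose at the moment of the call.
- env.close_job(): hands the job in; it is judged then, once.
The state is a dict: "time_s": time; "q": joint angles; "qvel": joint speeds; "joint_efforts": joint torques, N m; "position": TCP position; "tool_rot": TCP orientation; "ft_force": force on the tool from outside, world axes, zero at the start; "wrist_torque": the same for the moment, N m; "grip_width": finger opening in m; "gripper_force": force on a finger pad.
Only numpy, scipy, OpenCV 4.12 (cv2) and the standard library are available. Lean on these libraries where they do the work, as an engineer would, in place of code of your own. Each camera call takes 0.05 s, during which the arm holds its last target. There are 200 camera calls.

## Working session

There is one attempt and no reset: what is moved stays moved. The work goes in short steps, Python scripts to look and compute and a shell command to move; the robot and the scene stay as the last step left them, time stands still between calls to the robot, and variables do not carry over. Pictures are saved under pics/ and viewed, at most 10 in all, crops included, and the job is handed in when it is done.

```bash
ls; mkdir -p pics; python3 - <<'E'
from rig import env, optics
import cv2, numpy as np
s=env.observe(); print(s['time_s'],s['position'],s['tool_rot'],s['grip_width'],env.hold_point_z)
a=optics.get_image('scene');b=optics.get_image('top')
cv2.imwrite('pics/scene.png',a[:,:,::-1]);cv2.imwrite('pics/top.png',b[:,:,::-1])
for n in('scene','top'): print(n,optics.calibration(n))
E
```

```text
pics
0.0 [0.21086551 0.50765562 0.23069268] [[-9.23461773e-01  3.83689475e-01 -8.60400257e-04]
 [ 3.83690314e-01  9.23460967e-01 -1.25902023e-03]
 [ 3.11473241e-04 -1.49278430e-03 -9.99998837e-01]] 0.08516838642679816 0.0187
scene {'fov_y': 52.25181974500546, 'cx': 263.05912579553404, 'cy': 192.0973900264264, 'D': array([0.0144743, 0.       , 0.       , 0.       , 0.       ]), 'T': array([[ 0.86909971,  0.32812838, -0.37013167,  1.00000342],
       [ 0.49435414, -0.60150617,  0.62753829, -0.67841585],
       [-0.01672336, -0.72836948, -0.68498046,  0.97681416],
       [ 0.        ,  0.        ,  0.        ,  1.        ]])}
top {'fov_y': 55.27581426470359, 'cx': 257.6854237790387, 'cy': 195.62419583896667, 'D': array([-0.07720075,  0.        ,  0.        ,  0.        ,  0.        ]), 'T': array([[ 0.08240479, -0.97559526,  0.20352726,  0.40887492],
       [-0.99659068, -0.07983565,  0.02081568,  0.01881154],
       [-0.00405894, -0.20454868, -0.97884798,  1.14641208],
       [ 0.        ,  0.        ,  0.        ,  1.        ]])}
```

View pics/scene.png

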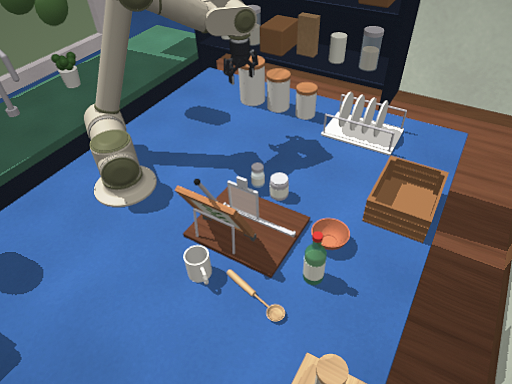

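View pics/top.png

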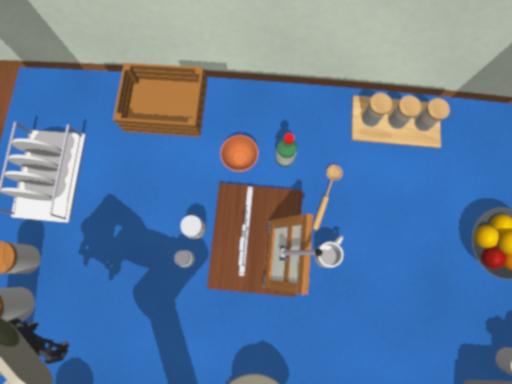

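The scene picture shows the stand near (245,225), with the guard tab at about (241,185) and the leg foot at about (197,182). In the top picture the board spans about (208..312, 182..296), the guard is the white strip from (250,187) to (241,276), and the leg points right towards the mug. Stand +y is therefore roughly world +y. Next I'll measure the board edges.

```bash
cat > h.py <<'E'
import cv2, numpy as np
from rig import env, optics
def K(c):
    f=192/np.tan(np.radians(c['fov_y']/2)); return np.array([[f,0,c['cx']],[0,f,c['cy']],[0,0,1]])
def ray(n,p):
    c=optics.calibration(n); u=cv2.undistortPoints(np.array(p,float).reshape(-1,1,2),K(c),c['D']).reshape(-1,2)
    return c['T'][:3,3], np.c_[u,np.ones(len(u))]@c['T'][:3,:3].T
def plane(n,p,z):
    o,d=ray(n,p); return o+d*((z-o[2])/d[:,2])[:,None]
def proj(n,P):
    c=optics.calibration(n); T=np.linalg.inv(c['T'])
    return cv2.projectPoints(np.array(P,float).reshape(-1,1,3),cv2.Rodrigues(T[:3,:3])[0],T[:3,3],K(c),c['D'])[0].reshape(-1,2)
E
python3 - <<'E'
from h import *
t=cv2.imread('pics/top.png'); s=cv2.imread('pics/scene.png')
hsv=cv2.cvtColor(t,cv2.COLOR_BGR2HSV)
m=cv2.inRange(hsv,(0,60,30),(20,255,150)); w=np.zeros_like(m); w[170:310,195:325]=1
m=cv2.morphologyEx(m*w,cv2.MORPH_OPEN,np.ones((3,3)))
c=max(cv2.findContours(m,0,1)[0],key=cv2.contourArea)[:,0,:]
# left edge (world +y), points in rows 195..280 leftmost ; top edge ; bottom edge
ys=np.arange(192,284); L=np.array([[np.where(m[y])[0][0]-.5,y] for y in ys])
xs=np.arange(228,262); U=np.array([[x,np.where(m[:,x])[0][0]-.5] for x in xs]); xb=np.arange(216,258); B=np.array([[x,np.where(m[:,x])[0][-1]+.5] for x in xb])
for n,e in(('L',L),('U',U),('B',B)):
    P=plane('top',e,.018)[:,:2]; v=cv2.fitLine(P.astype(np.float32),cv2.DIST_HUBER,0,.01,.01).ravel(); print(n,v)
cv2.imwrite('pics/tc.png',cv2.resize(t[172:307,195:355],None,fx=4.4,fy=4.4,interpolation=cv2.INTER_CUBIC))
cv2.imwrite('pics/sc.png',cv2.resize(s[165:285,175:335],None,fx=4.8,fy=4.8,interpolation=cv2.INTER_CUBIC))
E
```

```text
L [ 0.9999106  -0.01337345  0.5021741   0.16776901]
U [0.01457039 0.99989384 0.6728866  0.0849022 ]
B [0.00225527 0.99999744 0.3501874  0.09139721]
```

View pics/tc.png

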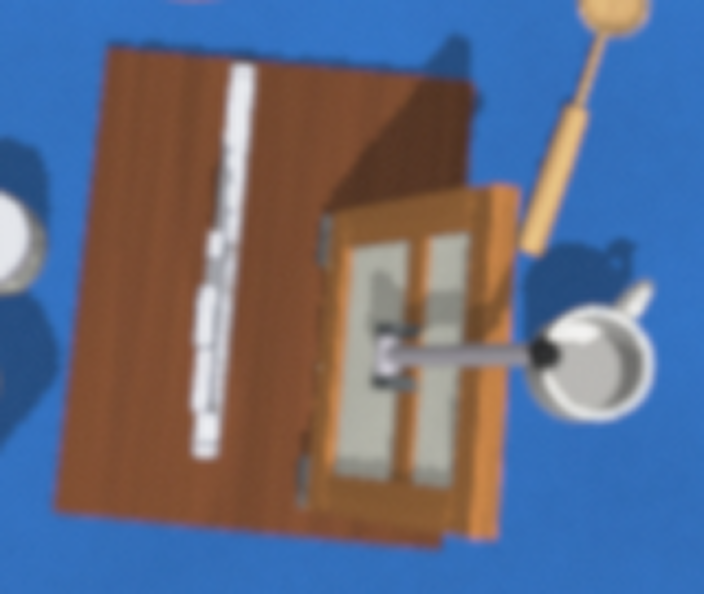

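View pics/sc.png

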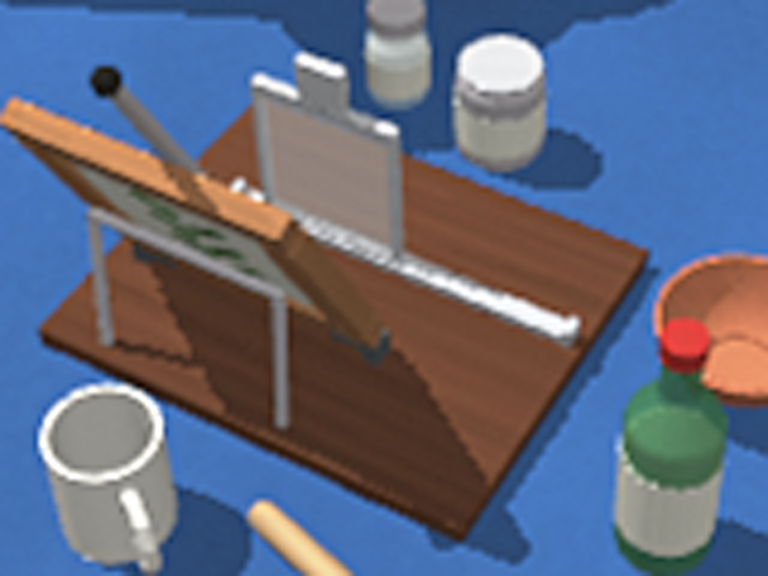

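The crops show the tab's top edge at scene px (242.1,178.5), the leg foot at scene (196.9,181.7) and top (318.9,252). The left board edge is clean. Next I'll cross-check the stand pose with the foot and tab.

```bash
python3 - <<'E'
from h import *
o1,d1=ray('scene',[[196.9,181.7]]);o2,d2=ray('top',[[318.9,252]])
A=np.c_[d1[0],-d2[0]]; k=np.linalg.lstsq(A,o2-o1,rcond=None)[0]
p,q=o1+k[0]*d1[0],o2+k[1]*d2[0]; print('foot',p,q)
print('tab',plane('scene',[[242.1,178.5]],.182))
a=-.0134;R=np.array([[np.cos(a),-np.sin(a)],[np.sin(a),np.cos(a)]])
n=R[:,1]; O=np.array([.5022,.1678])-.176*n; O=O+R[:,0]*(.4665-O[0]); print('O',O)
m=(p+q)/2; print('foot in stand',R.T@(m[:2]-O),m[2]); t=plane('scene',[[242.1,178.5]],.182)[0,:2]; print('tab in stand',R.T@(t-O))
s=env.observe(); T=s['tool_rot']
g=O+R@[0,.075]; print('tab world',g,'angle of tool y',np.degrees(np.arctan2(T[0,1],T[1,1])),'want',np.degrees(np.arctan2(n[0],n[1])))
E
```

```text
foot [ 0.46715315 -0.11075859  0.3049285 ] [ 0.46440469 -0.11311575  0.30511673]
tab [[0.48356185 0.07197146 0.182     ]]
O [ 0.46650299 -0.00773743]
foot in stand [ 0.00067222 -0.10420008] 0.3050226140155742
tab in stand [0.01598926 0.07993032]
tab world [0.46750796 0.06725583] angle of tool y 22.56637906709037 want 0.7677634454753032
```

```bash
python3 - <<'E'
from h import *
a=-.0134;R=np.array([[np.cos(a),-np.sin(a)],[np.sin(a),np.cos(a)]]);O=np.array([.4665,-.0077])
f=lambda n,p,z:print(n,z,((plane(n,p,z)[:,:2]-O)@R).round(4).tolist())
f('top',[[241.6,276.3],[241.6,237]],.147); f('scene',[[228.7,181.5],[257,192.5]],.147); f('scene',[[237,179],[247,182]],.182)
f('top',[[249.9,187.2]],.03)
def stand(x,y,z): return [*(O+R@[x,y]),z]
print(proj('scene',[stand(-.018,.075,.182),stand(.018,.075,.182),stand(-.055,.075,.147),stand(.055,.075,.147)]).round(1).tolist())
print(proj('top',[stand(-.018,.075,.182),stand(.018,.075,.182),stand(-.055,.075,.147),stand(.055,.075,.147)]).round(1).tolist())
E
```

```text
top 0.147 [[-0.0738, 0.0715], [0.0308, 0.0824]]
scene 0.147 [[-0.0367, 0.0794], [0.0685, 0.0799]]
scene 0.182 [[0.0035, 0.0702], [0.0378, 0.0736]]
top 0.03 [[0.1983, 0.0794]]
[[232.0, 175.9], [241.8, 179.6], [223.2, 180.4], [252.5, 192.0]]
[[241.8, 254.6], [243.3, 240.9], [241.0, 269.1], [245.2, 228.4]]
```

```bash
python3 -m jog '[{"linear":[0,0,0],"roll":-0.872},{"linear":[0,0,0],"roll":-0.872},{"linear":[0,0,0],"roll":-0.872},{"linear":[0,0,0],"roll":-0.872},{"linear":[0,0,0],"roll":-0.872}]' 
python3 -m jog '[{"linear":[-0.55,-0.8,0],"roll":0},{"linear":[-0.55,-0.8,0],"roll":0},{"linear":[-0.55,-0.8,0],"roll":0},{"linear":[-0.55,-0.8,0],"roll":0},{"linear":[-0.55,-0.8,0],"roll":0},{"linear":[-0.55,-0.8,0],"roll":0},{"linear":[-0.55,-0.8,0],"roll":0},{"linear":[-0.55,-0.8,0],"roll":0},{"linear":[-0.55,-0.8,0],"roll":0},{"linear":[-0.55,-0.8,0],"roll":0},{"linear":[-0.55,-0.8,0],"roll":0},{"linear":[0,0,0],"roll":0}]'
python3 - <<'E'
from h import *
w=optics.get_image('wrist'); s=optics.get_image('scene')
a=cv2.resize(s[140:290,160:340],(720,600),interpolation=cv2.INTER_CUBIC)
cv2.imwrite('pics/w1.png',w[:,:,::-1]);cv2.imwrite('pics/s1.png',a[:,:,::-1])
R_=np.array([[np.cos(-.0134),-np.sin(-.0134)],[np.sin(-.0134),np.cos(-.0134)]]);O=np.array([.4665,-.0077])
P=[[*(O+R_@[x,y]),z] for x,y,z in((-.018,.075,.182),(.018,.075,.182),(-.055,.075,.147),(.055,.075,.147),(-.12,.176,.018),(.21,.176,.018),(-.1,.009,.035))]
print(proj('wrist',P).round(0).tolist())
E
```

```text
time_s: 0.52
position: [0.2109, 0.5077, 0.2309]
tool_rot: [[-1.0, 0.01, -0.001], [0.01, 1.0, -0.001], [0.001, -0.001, -1.0]]
ft_force: [0.6, 0.2, -0.4]
grip_width: 0.0856
gripper_force: 0.0
time_s: 1.52
position: [0.4514, 0.148, 0.2308]
tool_rot: [[-1.0, 0.019, 0.0], [0.019, 1.0, -0.001], [-0.0, -0.001, -1.0]]
ft_force: [0.0, 0.4, -0.3]
grip_width: 0.0851
gripper_force: 0.0
[[151.0, 214.0], [156.0, 256.0], [162.0, 159.0], [173.0, 272.0], [273.0, 92.0], [270.0, 311.0], [138.0, 110.0]]
```

View pics/w1.png

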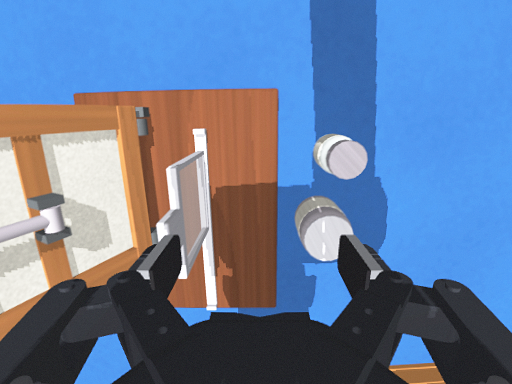

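The wrist picture shows the board's left corners at (277,89) and (277,307), and the guard's upper edge from (170,164) to (183,275). The tab is partly hidden by a finger.

```bash
python3 - <<'E'
from h import *
print(env.observe()['time_s'])
c=plane('wrist',[[277,89],[277,307],[76,94]],.018); print('board corners',c[:,:2].round(4).tolist())
print('guard',plane('wrist',[[171,164],[184,275]],.147)[:,:2].round(4).tolist())
print('track',plane('wrist',[[199,130],[212,308]],.026)[:,:2].round(4).tolist())
print('hub',plane('wrist',[[52,217]],.162).round(4).tolist())
E
```

```text
1.6167
board corners [[0.345, 0.1755], [0.671, 0.1764], [0.3436, -0.0849]]
guard [[0.4168, 0.0758], [0.5265, 0.0766]]
track [[0.3937, 0.0753], [0.6651, 0.074]]
hub [[0.4589, -0.0312, 0.162]]
```

View pics/s1.png

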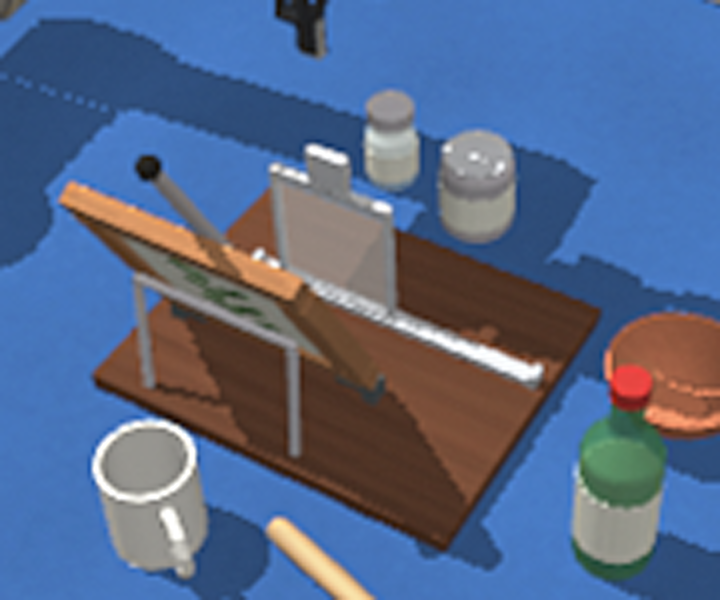

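The wrist view puts the tab near (0.474, 0.070). I'll grip it.

```bash
python3 -m jog '[{"linear":[-0.2,-0.65,0],"roll":0},{"linear":[-0.2,-0.65,0],"roll":0},{"linear":[-0.2,-0.64,0],"roll":0},{"linear":[0,0,0.4],"roll":0},{"linear":[0,0,0.5],"roll":0},{"linear":[0,0,0.5],"roll":0},{"linear":[0,0,0.5],"roll":0},{"linear":[0,0,0],"roll":0}]' 
python3 -m jog '[{"linear":[0,0,0]},{"linear":[0,0,0]},{"linear":[0,0,0]},{"linear":[0,0,0]},{"linear":[0,0,0]},{"linear":[0,0,0]},{"linear":[0,0,0]},{"linear":[0,0,0]}]' -1 25
```

```text
time_s: 2.28
position: [0.469, 0.0762, 0.1523]
tool_rot: [[-1.0, 0.012, -0.007], [0.012, 1.0, 0.001], [0.007, 0.001, -1.0]]
ft_force: [-0.9, 0.4, -0.2]
grip_width: 0.0852
gripper_force: 0.0invalid input
```

```bash
python3 -m jog '[{"linear":[0,0,0],"roll":0},{"linear":[0,0,0],"roll":0},{"linear":[0,0,0],"roll":0},{"linear":[0,0,0],"roll":0},{"linear":[0,0,0],"roll":0},{"linear":[0,0,0],"roll":0},{"linear":[0,0,0],"roll":0},{"linear":[0,0,0],"roll":0}]' -1 25
```

```text
time_s: 2.95
position: [0.472, 0.0707, 0.1561]
tool_rot: [[-1.0, 0.014, 0.001], [0.014, 1.0, -0.009], [-0.002, -0.009, -1.0]]
ft_force: [-1.6, -24.7, 4.4]
grip_width: 0.0091
gripper_force: 28.9
```

```bash
python3 -m jog '[{"linear":[0,-0.08,0],"roll":0},{"linear":[0,0,0],"roll":0},{"linear":[0,0,0],"roll":0}]'; python3 -m jog '[{"linear":[-0.3,0,0],"roll":0},{"linear":[-0.3,0,0],"roll":0},{"linear":[-0.3,0,0],"roll":0},{"linear":[-0.3,0,0],"roll":0},{"linear":[-0.3,0,0],"roll":0},{"linear":[-0.3,0,0],"roll":0},{"linear":[-0.3,0,0],"roll":0},{"linear":[-0.3,0,0],"roll":0},{"linear":[0,0,0],"roll":0},{"linear":[0,0,0],"roll":0}]'
```

```text
time_s: 3.2
position: [0.472, 0.0705, 0.1561]
tool_rot: [[-1.0, 0.014, 0.002], [0.014, 1.0, -0.002], [-0.002, -0.002, -1.0]]
ft_force: [-0.0, -8.6, 5.1]
grip_width: 0.0094
gripper_force: 28.6
time_s: 4.03
position: [0.5685, 0.0696, 0.1561]
tool_rot: [[-1.0, 0.013, 0.003], [0.013, 1.0, -0.002], [-0.003, -0.002, -1.0]]
ft_force: [-0.0, -6.0, 5.2]
grip_width: 0.0093
gripper_force: 28.6
```

Moved 96 mm freely. I'll continue to the stop in small steps.

```bash
python3 -m jog '[{"linear":[-0.15,0,0],"roll":0},{"linear":[-0.15,0,0],"roll":0},{"linear":[-0.1,0,0],"roll":0},{"linear":[-0.1,0,0],"roll":0},{"linear":[0,0,0],"roll":0},{"linear":[0,0,0],"roll":0}]'; python3 -m jog '[{"linear":[-0.1,0,0],"roll":0},{"linear":[-0.1,0,0],"roll":0},{"linear":[0,0,0],"roll":0},{"linear":[0,0,0],"roll":0}]'
```

```text
time_s: 4.53
position: [0.5881, 0.0694, 0.1561]
tool_rot: [[-1.0, 0.013, 0.002], [0.013, 1.0, -0.002], [-0.002, -0.002, -1.0]]
ft_force: [1.6, -6.1, 4.5]
grip_width: 0.0097
gripper_force: 28.6
time_s: 4.87
position: [0.5905, 0.0693, 0.1557]
tool_rot: [[-1.0, 0.013, -0.012], [0.013, 1.0, -0.002], [0.012, -0.002, -1.0]]
ft_force: [-25.0, -7.1, 16.1]
grip_width: 0.0097
gripper_force: 30.6
```

The guard is at its stop. I'll relax the push, release and rise.

```bash
python3 -m jog '[{"linear":[0.12,0,0],"roll":0},{"linear":[0,0,0],"roll":0},{"linear":[0,0,0],"roll":0}]'; python3 -m jog '[{"linear":[0,0,0],"roll":0},{"linear":[0,0,0],"roll":0},{"linear":[0,0,0],"roll":0},{"linear":[0,0,0],"roll":0},{"linear":[0,0,0],"roll":0},{"linear":[0,0,-0.5],"roll":0},{"linear":[0,0,-0.9],"roll":0},{"linear":[0,0,-0.9],"roll":0},{"linear":[0,0,-0.9],"roll":0},{"linear":[0,0,-0.9],"roll":0},{"linear":[0,0,-0.9],"roll":0},{"linear":[0,0,0],"roll":0}]' 0.8
python3 - <<'E'
from h import *
p=optics.get_image('top');cv2.imwrite('pics/t2.png',cv2.resize(p[172:307,195:355],None,fx=4.4,fy=4.4,interpolation=cv2.INTER_CUBIC)[:,:,::-1])
E
```

```text
time_s: 5.12
position: [0.59, 0.0693, 0.1558]
tool_rot: [[-1.0, 0.013, -0.001], [0.013, 1.0, -0.002], [0.001, -0.002, -1.0]]
ft_force: [-0.5, -5.9, 4.6]
grip_width: 0.0095
gripper_force: 28.9
time_s: 6.12
position: [0.5914, 0.0701, 0.3629]
tool_rot: [[-1.0, 0.013, 0.013], [0.013, 1.0, -0.001], [-0.013, -0.001, -1.0]]
ft_force: [0.2, -0.6, 0.9]
grip_width: 0.0769
gripper_force: 0.0
```

View pics/t2.png

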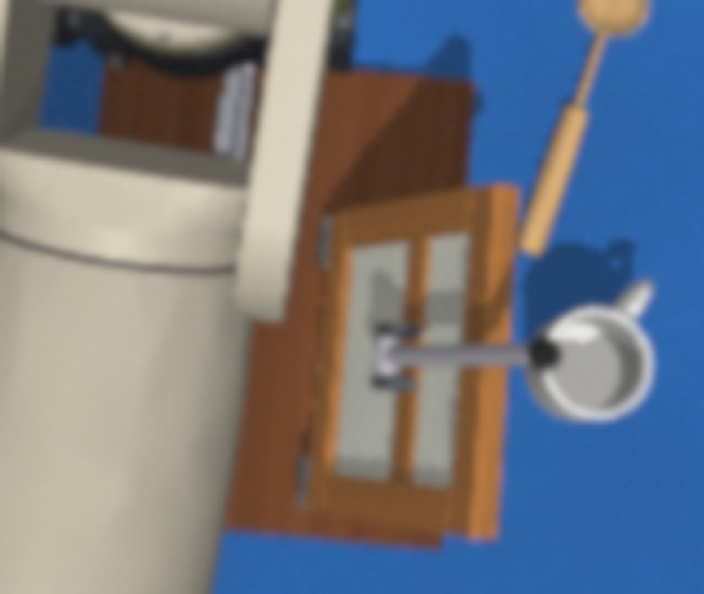

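The guard is hidden by the arm, and the frame and leg are unchanged (foot at about (545,352) in the crop). Next I'll go behind the leg with the fingers shut.

```bash
python3 -m jog '[{"linear":[0,-0.77,0],"roll":0},{"linear":[0,-0.77,0],"roll":0},{"linear":[0,-0.77,0],"roll":0},{"linear":[0,-0.77,0],"roll":0},{"linear":[0,-0.77,0],"roll":0},{"linear":[0,-0.77,0],"roll":0},{"linear":[0,-0.77,0],"roll":0},{"linear":[0,-0.77,0],"roll":0},{"linear":[0,0,0],"roll":0}]' -1; python3 -m jog '[{"linear":[0.77,0,0],"roll":0},{"linear":[0.77,0,0],"roll":0},{"linear":[0.77,0,0],"roll":0},{"linear":[0.77,0,0],"roll":0},{"linear":[0,0,0.65],"roll":0},{"linear":[0,0,0.65],"roll":0},{"linear":[0,0,0.65],"roll":0},{"linear":[0,0,0],"roll":0},{"linear":[0,0,0],"roll":0}]'
```

```text
time_s: 6.92
position: [0.5866, -0.1812, 0.3527]
tool_rot: [[-1.0, 0.018, -0.004], [0.018, 1.0, 0.001], [0.004, 0.001, -1.0]]
ft_force: [0.1, -0.3, 0.5]
grip_width: -0.0
gripper_force: 0.0
time_s: 7.67
position: [0.4636, -0.1741, 0.2766]
tool_rot: [[-1.0, 0.013, -0.003], [0.013, 1.0, 0.002], [0.003, 0.002, -1.0]]
ft_force: [-0.5, -0.2, 0.7]
grip_width: -0.0
gripper_force: 0.0
```

```bash
python3 -m jog '[{"linear":[0,0.3,0],"roll":0},{"linear":[0,0.3,0],"roll":0},{"linear":[0,0.3,0],"roll":0},{"linear":[0,0.3,0],"roll":0},{"linear":[0,0.3,0],"roll":0},{"linear":[0,0.3,0],"roll":0},{"linear":[0,0.3,0],"roll":0},{"linear":[0,0.3,0],"roll":0},{"linear":[0,0.3,0],"roll":0},{"linear":[0,0.3,0],"roll":0},{"linear":[0,0.3,0],"roll":0},{"linear":[0,0.3,0],"roll":0}]'; python3 -m jog '[{"linear":[0,0.3,0],"roll":0},{"linear":[0,0,0],"roll":0},{"linear":[0,0,0],"roll":0},{"linear":[0,0,0],"roll":0},{"linear":[0,0,0],"roll":0},{"linear":[0,0,0],"roll":0},{"linear":[0,0,0],"roll":0},{"linear":[0,0,0],"roll":0}]'
python3 - <<'E'
from h import *
s=optics.get_image('scene')
a=cv2.resize(s[140:290,160:340],(720,600),interpolation=cv2.INTER_CUBIC)
cv2.imwrite('pics/s3.png',a[:,:,::-1])
E
```

```text
time_s: 8.67
position: [0.4676, -0.0293, 0.2831]
tool_rot: [[-1.0, 0.012, 0.013], [0.012, 1.0, -0.003], [-0.013, -0.003, -1.0]]
ft_force: [0.8, -0.1, 0.3]
grip_width: -0.0002
gripper_force: 0.0
time_s: 9.33
position: [0.4661, -0.0191, 0.2772]
tool_rot: [[-1.0, 0.014, -0.0], [0.014, 1.0, 0.0], [0.0, 0.0, -1.0]]
ft_force: [0.6, -0.8, 0.1]
grip_width: 0.0001
gripper_force: 0.0
```

View pics/s3.png

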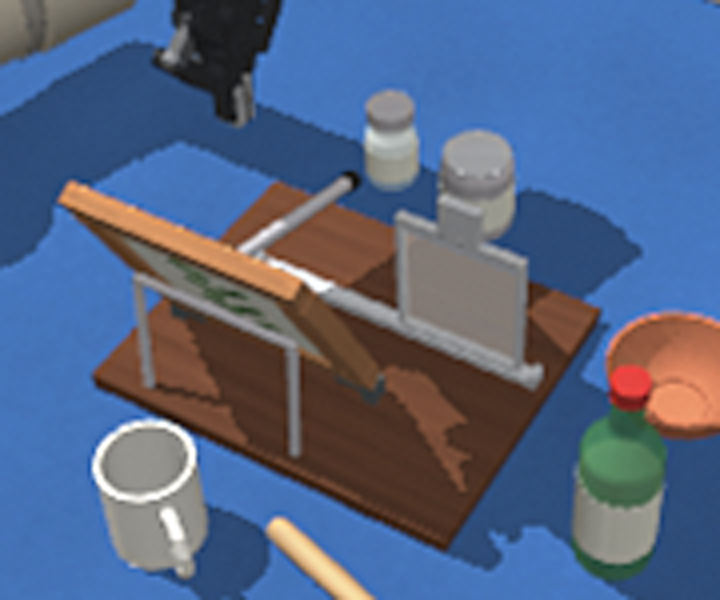

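The picture shows the leg swung out with its foot at crop (352,182), the guard at the far end of its track, and the frame still on its rest. Next I'll straddle the top rail with the fingers about 55 mm apart.

```bash
python3 - <<'E'
from h import *
print('foot expected',proj('scene',[.467,.118,.111]).tolist(),'seen',160+352/4,140+182/4)
E
python3 -m jog '[{"linear":[0,-0.55,0],"roll":0},{"linear":[0,-0.55,0],"roll":0},{"linear":[0,-0.55,0],"roll":0},{"linear":[0,0,0],"roll":0},{"linear":[0,0,0],"roll":0},{"linear":[0,0,0],"roll":0},{"linear":[0,0,0],"roll":0},{"linear":[0,0,0],"roll":0}]' 0.29; python3 -m jog '[{"linear":[0,0,0.4],"roll":0},{"linear":[0,0,0.4],"roll":0},{"linear":[0,0,0.4],"roll":0},{"linear":[0,0,0.4],"roll":0},{"linear":[0,0,0.3],"roll":0},{"linear":[0,0,0],"roll":0},{"linear":[0,0,0],"roll":0}]'
```

```text
foot expected [[246.35673867577768, 185.02406000878707]] seen 248.0 185.5
time_s: 10.05
position: [0.4651, -0.0841, 0.2774]
tool_rot: [[-1.0, 0.012, 0.0], [0.012, 1.0, 0.0], [-0.0, 0.0, -1.0]]
ft_force: [-0.4, 0.4, 0.6]
grip_width: 0.055
gripper_force: 0.0
time_s: 10.63
position: [0.4652, -0.0843, 0.2014]
tool_rot: [[-1.0, 0.013, -0.001], [0.013, 1.0, 0.0], [0.001, 0.0, -1.0]]
ft_force: [0.6, -0.3, 0.5]
grip_width: 0.0548
gripper_force: 0.0
```

```bash
python3 -m jog '[{"linear":[0,0,0],"roll":0},{"linear":[0,0,0],"roll":0},{"linear":[0,0,0],"roll":0},{"linear":[0,0,0],"roll":0}]' -0.08; python3 -m jog '[{"linear":[0,0.16,-0.07],"roll":0},{"linear":[0,0.16,-0.07],"roll":0},{"linear":[0,0.16,-0.07],"roll":0},{"linear":[0,0.16,-0.05],"roll":0},{"linear":[0,0.16,-0.05],"roll":0},{"linear":[0,0.16,-0.05],"roll":0},{"linear":[0,0.16,-0.05],"roll":0},{"linear":[0,0.16,-0.03],"roll":0},{"linear":[0,0.16,-0.03],"roll":0},{"linear":[0,0.16,-0.03],"roll":0},{"linear":[0,0,0],"roll":0},{"linear":[0,0,0],"roll":0}]'; python3 - <<'E'
from h import *
s=optics.get_image('scene')
a=cv2.resize(s[120:270,160:340],(720,600),interpolation=cv2.INTER_CUBIC)
cv2.imwrite('pics/s4.png',a[:,:,::-1])
E
```

```text
time_s: 10.97
position: [0.4656, -0.0852, 0.2021]
tool_rot: [[-1.0, 0.013, 0.002], [0.013, 1.0, -0.001], [-0.002, -0.001, -1.0]]
ft_force: [0.1, -2.9, 2.9]
grip_width: 0.0393
gripper_force: 1.3
time_s: 11.97
position: [0.466, -0.0204, 0.2213]
tool_rot: [[-1.0, 0.013, -0.0], [0.013, 1.0, 0.0], [0.0, 0.0, -1.0]]
ft_force: [-0.5, 0.0, -0.8]
grip_width: 0.0394
gripper_force: 0.0
```

View pics/s4.png

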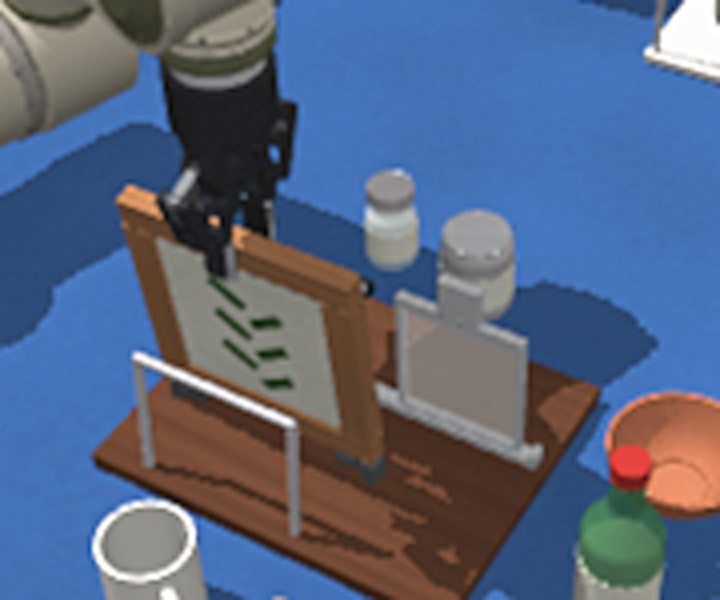

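The frame is caged between the fingers and nearly upright, with the leg still out. I'll narrow the fingers, bring it to upright and close.

```bash
python3 -m jog '[{"linear":[0,0,0],"roll":0},{"linear":[0,0,0],"roll":0},{"linear":[0,0,0],"roll":0},{"linear":[0,0.1,0],"roll":0},{"linear":[0,0.1,0],"roll":0},{"linear":[0,0.1,0],"roll":0},{"linear":[0,0.08,0],"roll":0},{"linear":[0,0,0],"roll":0},{"linear":[0,0,0],"roll":0}]' -0.34; python3 -m jog '[{"linear":[0,0,0],"roll":0},{"linear":[0,0,0],"roll":0},{"linear":[0,0,0],"roll":0},{"linear":[0,0,0],"roll":0},{"linear":[0,0,0],"roll":0},{"linear":[0,0,0],"roll":0},{"linear":[0,0,0],"roll":0},{"linear":[0,0,0],"roll":0}]' -1 40
python3 - <<'E'
from h import *
s=optics.get_image('scene')
a=cv2.resize(s[120:270,160:340],(720,600),interpolation=cv2.INTER_CUBIC)
cv2.imwrite('pics/s5.png',a[:,:,::-1]); print(env.observe()['gripper_force'])
E
```

```text
time_s: 12.77
position: [0.4662, -0.0052, 0.2213]
tool_rot: [[-1.0, 0.013, -0.0], [0.013, 1.0, 0.0], [0.0, 0.0, -1.0]]
ft_force: [-0.5, 0.0, 0.2]
grip_width: 0.028
gripper_force: 0.2
time_s: 13.43
position: [0.4662, -0.0055, 0.2215]
tool_rot: [[-1.0, 0.013, 0.0], [0.013, 1.0, 0.0], [-0.0, 0.0, -1.0]]
ft_force: [-0.2, 0.6, 3.8]
grip_width: 0.0175
gripper_force: 40.2
40.235105752944946
```

View pics/s5.png

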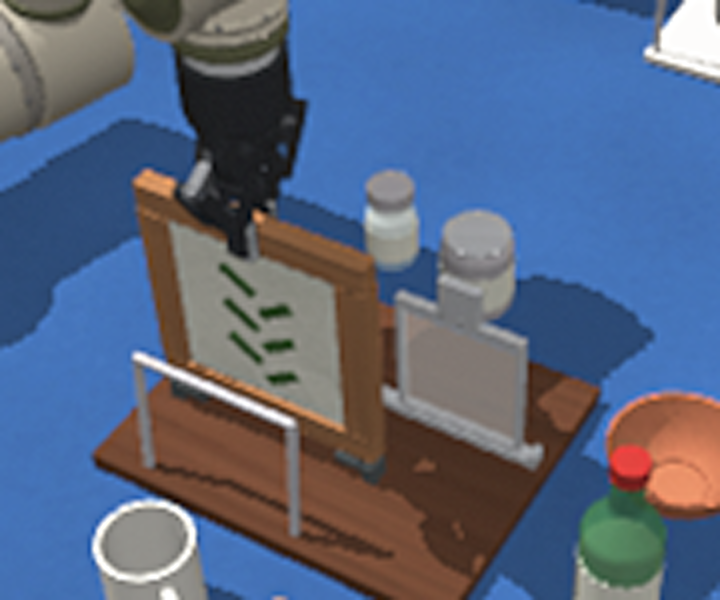

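The frame is upright and the pads are flat on the rail (width 17.5 mm, 40 N). I'll hold briefly and hand in.

```bash
python3 -m jog '[{"linear":[0,0,0],"roll":0},{"linear":[0,0,0],"roll":0},{"linear":[0,0,0],"roll":0},{"linear":[0,0,0],"roll":0},{"linear":[0,0,0],"roll":0},{"linear":[0,0,0],"roll":0}]' && python3 -c "
from rig import env
print(env.close_job())"
```

```text
time_s: 13.98
position: [0.4662, -0.0056, 0.2215]
tool_rot: [[-1.0, 0.013, 0.0], [0.013, 1.0, -0.0], [-0.0, -0.0, -1.0]]
ft_force: [-1.1, 2.4, 5.9]
grip_width: 0.0177
gripper_force: 40.3
the job is handed in; nothing more can be done
None
```

I handed the job in at about 14 s with the guard open, the kickstand down and the frame gripped upright at 40 N; `close_job()` returned no verdict, so I can't confirm the judged result.

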